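Seat a glass pane on its three-point jig

TASK

Pick up the white glass pane by the waisted grip of its suction lifter, set it down gently and flat on the plywood jig board, short of the dowels and the end stop, and push it with a light steady pressure (about 5 to 10 N) squarely against the two dowels until its long edge bears on both. Then, still bearing on both dowels, slide it along them until its short end bears on the buffer screw of the end stop, and let go with the pane seated against all three. It is glass: never knock it or press it against dowels or stop with more than 15 N, and leave the other things on the bench alone.

Things in the scene. Friction and masses are not known exactly. Their poses are not given: they have to be found in the camera images.
- pane: White back-painted glass pane, 200 x 130 x 8 mm (x long, y short, z up), 0.45 to 0.78 kg, with a black suction lifter fixed on its middle; starts lying on the bench. Origin: centre of its underside. Which way round (half turn) it is seated does not matter.
- knob (a point): Centre of the lifter's black waisted grip, 42 mm above the pane's underside on its centre line. Seen from above it is an H: a waist 24 mm wide (y) and 32 mm long (x) between two upright ears, each 8 mm (x) by 44 mm (y). It spans 22 to 62 mm above the underside, over a 72 mm rubber cup at 8 to 16 mm. Grasp the waist between the ears, closing along y. Axes as the pane's.
- jig: Fixed plywood jig board 300 x 220 x 15 mm lying on the bench, origin at the centre of its underside, x along its length, y across, z up; its top is 15 mm up and smooth (glass slides on it with a friction of about 0.35; on the dowels and buffer about 0.15). The dowels stand along its +y side, the end stop near its +x end.
- dowel_a: Fixed upright smooth steel dowel, 16 mm across, standing 26 mm above the board, at x -75, y +87 mm on the jig. Origin: centre of its foot on the board's top. The pane's long edge bears on its side that faces the jig's -y: a seated pane has its centre line at jig y +14 mm.
- dowel_b: The second dowel, the same, at x +60, y +87 mm on the jig.
- stop: End stop: a fixed aluminium block, 24 (x) x 60 (y) x 26 mm, at x +132, y +14 mm on the jig, origin at the centre of its underside on the board's top, axes as the jig's. A steel buffer screw with a round head stands out of its -x face; the pane's short end bears on that head.
- screw_root (a point): Where the buffer screw leaves the block's -x face, 12 mm above the board. Its head (20 mm across, 8 mm thick) is set anew for every job: the head's flat face, which the pane meets, lies anywhere from 12 to 38 mm from this point towards the jig's -x. This is not measured: it has to be felt or seen. The screw does not give way.
- tape_roll: Bystander: cardboard tape roll lying flat, 100 mm across, 25 mm tall; origin at the centre of its underside.
- tape_measure: Bystander: grey tape measure, 66 x 36 x 60 mm; origin at the centre of its underside.
- cleaner: Bystander: white bottle, 60 mm across, 130 mm tall; origin at the centre of its underside.
- screwdriver: Bystander: screwdriver lying on the bench, about 200 mm long; origin under its middle.

How it is judged:
On the way, in this order (a step that is already met when the one before it is completed fails the run):
1. the pane lies flat on the board and is pressed on both dowels at once, more than 1 N on each (contact force between pane and dowel_a above 1 N and contact force between pane and dowel_b above 1 N and z of knob in the frame of jig between 0.054 and 0.06 m), for 0.2 s.
2. the pane is pressed on the end stop with more than 2 N while it bears on both dowels (more than 0.5 N on each) (contact force between pane and stop above 2 N and contact force between pane and dowel_a above 0.5 N and contact force between pane and dowel_b above 0.5 N and z of knob in the frame of jig between 0.054 and 0.06 m), for 0.2 s.
At the end, for the whole second after the job is handed in: The pane lies flat on the jig board, at rest and released, its long edge within 2 mm of touching both dowels (parallel to the jig within 0.018 rad) and its short end within 2 mm of touching the head of the stop's buffer screw (y of knob in the frame of jig between 0.012 and 0.0165 m and horizontal distance between knob and buffer_c0 below 0.106 m and angle between the x axis of knob and the x axis of jig, either way round below 0.018 rad and z of knob in the frame of jig between 0.054 and 0.06 m and linear speed of pane below 0.01 m/s).
It fails at once if the pane is pressed on a dowel or the stop with more than 15 N (contact force between pane and dowel_a above 15 N or contact force between pane and dowel_b above 15 N or contact force between pane and stop above 15 N).
It fails at once if the pane is banged or pressed down on the board with more than 70 N (contact force between pane and jig above 70 N).
It fails at once if a bystander (tape roll, tape measure, bottle or screwdriver) is moved more than 20 mm (distance of any of tape_roll, tape_measure, cleaner, screwdriver from where it was at the start of the episode above 0.02 m).
It also fails if it takes over 61 s, if anything falls off the work surface, if the arm or the gripper's body presses on something with over 40 N, if the wrist force passes 120 N, or if a joint passes its speed limit or range.

ROBOT

A 7-joint arm with a two-finger parallel gripper is mounted at the origin on the work surface. World frame = base frame: x ahead of the robot, y to its left, z up, the work surface at z = 0. Lengths are in m, angles in rad, forces in N, time in s.
With the tool pointing down it reaches from about 0.35 to 0.9 m from the base axis. Payload 8.1 kg.
Tool frame: the origin (TCP) lies on the centre line of the jaws, within the pads' length; the fingertips stand 19 mm ahead of it and the grasp point (between the pads) is the TCP; z points along the fingers, y is the direction in which the jaws open and shut (so a half turn about z gives the same grasp; the last joint's range is limited). The gripper opens to 92 mm and grips with 3 to 60 N. Pads are 19 mm wide; open, the fingers measure 130 mm over their backs; the gripper's body (75 mm by 190 mm) begins 47 mm behind the grasp point.
Start: joints at [-1.355, 0.434, 0.025, 1.573, -0.012, 1.134, -0.075], TCP at [0.196, 0.594, 0.246] pointing down, gripper open.
Joint ranges: [-2.62, 2.62], [-0.44, 2.09], [-1.27, 1.32], [0.08, 2.57], [-1.32, 4.46], [0.12, 2], [-2.74, 2.74]. Speed limits (rad/s): [2.22, 2.22, 3.01, 3.01, 3.14, 3.14, 3.14].

INTERFACE

Orientations are given as a rotation vector (axis times angle).
In Python, from cell import monitor, imaging, workorder, outline_of gives the robot as it stands.
- The arm moves only by the tool move_arm, never from a script. Its argument "series" is a list of rows, each a list of 6 numbers: the shift along the world's x, y, z in cm, then the turn, a rotation vector about the world's x, y, z in degrees. A call has 1 to 8 rows; each row shifts and turns the commanded pose from where the row before left it; what a row does not reach is not made up. A row lasts 1/10 s, in which the tool goes at most 50 mm and 8.59 degrees, less where a joint would pass 70% of its speed; a pose out of reach is approached as far as the arm can. A call with a gripper value outside its range is refused whole. "grip" is the opening, from 0 (shut) to 1 (fully open), set as the call begins (left out, the last holds). The fingers move at their own pace and stop on an object; "force" is the grip in N (left out, the last holds). Time passes only in rows, so rows that do not move let the fingers close. It gives the time, the measured TCP pose, the force and the opening at its end, in the units of the state.
- monitor.observe(): the state, without advancing time (a new reading comes with each control period).
- imaging.get_image(name): name is "scene" or "side" or "wrist"; returns a dict with "color" (420x560x3 uint8, red, green, blue), "fx", "fy", "cx", "cy" (pixels), "rvec" (rotation vector, rad) and "tvec" (3), from world to camera coordinates, as OpenCV has them; the wrist camera has in their place "mount" (4x4, takes a point from camera to tool coordinates, whose origin is the TCP and whose axes are the flange's). Camera axes: x right, y down, z forward; pixel columns grow to the right and rows downward; lengths in m; the calibration is good to about 2 mm. A picture is of the moment at which its call begins: read the wrist's pose just before it. There is no depth.
- workorder.sign_off(): hands the job in, once; it reports no verdict.
Trained networks look in the newest picture that a camera, given by its name, has taken for a name from the list of things; names that differ only in an ending like _2 or _b are one class to them, and where a whole thing is asked for, a point or a joint stands for the part that bears it (a point fixed in the world has none). Each returns a list of dicts, best first, with "p" (0 to 1); they miss things now and then, are a little off and sometimes report something else, mostly with a low value. They report only what shows in the picture. A call takes as long as a camera call.
- outline_of(camera, thing): "mask" (420x560 bool, what is visible of it) and "rect" ([left, top, width, height] in pixels, round what is visible of it).
The state is a dict: "clock": time; "joints": joint angles; "dq": joint speeds; "joint_efforts": joint torques, N m; "position": TCP position; "ee_rot": TCP orientation; "force": force on the tool from outside, world axes, zero at the start; "ft_torque": the same for the moment, N m; "width": opening from 0.0 (shut) to 1.0 (fully open).
Only numpy, scipy, OpenCV 4.12 (cv2) and the standard library are available. Lean on these libraries where they do the work, as an engineer would, in place of code of your own. Each camera call takes 0.05 s, during which the arm holds its last target. There are 200 camera calls.

## Working session

There is one attempt and no reset: what is moved stays moved. The work goes in short steps, Python scripts to look and compute and a tool call to move; the robot and the scene stay as the last step left them, time stands still between calls to the robot, and variables do not carry over. Pictures are saved under pics/ and viewed, about 8 in all and at most 12, crops included, and the job is handed in when it is done.

Besides the shell and the picture viewer there is one more tool, called in YAML: its name, and indented under it one key for each argument. move_arm: Moves the arm, as the interface text tells. Its arguments: {"type":"object","properties":{"series":{"type":"array"},"grip":{"type":"number"},"force":{"type":"number"}},"required":["series"]}

```bash
mkdir -p pics; ls; python3 - <<'E'
from cell import monitor, imaging, outline_of
import cv2, numpy as np
s=monitor.observe(); print({k:np.round(v,4).tolist() for k,v in s.items()})
ims=[]
for n in ["scene","side"]:
    i=imaging.get_image(n); cv2.imwrite(f"pics/{n}0.png",i["color"][:,:,::-1])
    print(n,i["fx"],i["cx"],i["cy"],np.round(i["rvec"],4),np.round(i["tvec"],4))
    for t in ["pane","knob","jig","dowel_a","stop","tape_roll","tape_measure","cleaner","screwdriver"]:
        print(t,[(round(float(d["p"]),2),np.round(d["rect"]).tolist()) for d in outline_of(n,t)][:3])
E
```

```text
pics
{'clock': 0.0, 'joints': [-1.3546, 0.4352, 0.025, 1.5741, -0.0116, 1.134, -0.0751], 'dq': [-0.0006, 0.0009, -0.0005, 0.0011, -0.0009, -0.0012, -0.0009], 'joint_efforts': [-0.0002, -66.7849, 0.9848, -31.4458, -0.0605, 0.0429, 0.0002], 'position': [0.1958, 0.593, 0.2449], 'ee_rot': [-0.4988, -3.1016, 0.0025], 'force': [0.855, -0.1154, -0.3636], 'ft_torque': [0.0623, 0.0615, -0.0229], 'width': 0.9975}
scene 402.46370326603596 275.19577122002715 207.91474198170272 [ 1.6034  2.1077 -0.7336] [ 0.1747 -0.4398  1.4418]
pane [(0.98, [192.0, 163.0, 52.0, 58.0])]
knob [(0.98, [194.0, 161.0, 51.0, 65.0]), (0.71, [448.0, 172.0, 18.0, 31.0])]
jig [(0.57, [300.0, 155.0, 99.0, 103.0])]
dowel_a [(0.58, [381.0, 219.0, 5.0, 3.0]), (0.38, [388.0, 182.0, 6.0, 4.0])]
stop [(0.62, [335.0, 218.0, 26.0, 28.0])]
tape_roll [(0.74, [244.0, 245.0, 44.0, 41.0]), (0.5, [193.0, 165.0, 51.0, 54.0])]
tape_measure [(0.71, [448.0, 173.0, 14.0, 33.0]), (0.59, [194.0, 163.0, 50.0, 59.0]), (0.38, [337.0, 218.0, 26.0, 25.0])]
cleaner [(0.91, [109.0, 127.0, 26.0, 41.0])]
screwdriver [(0.93, [448.0, 222.0, 30.0, 73.0]), (0.63, [336.0, 219.0, 24.0, 26.0])]
side 533.3456090084053 280.6936505970341 204.16295871870494 [ 2.1922 -0.7665  0.333 ] [-0.4803  0.3072  1.2305]
pane [(0.91, [272.0, 236.0, 83.0, 66.0])]
knob [(0.64, [273.0, 234.0, 82.0, 73.0])]
jig [(0.83, [152.0, 168.0, 126.0, 79.0])]
dowel_a [(0.57, [215.0, 170.0, 7.0, 8.0]), (0.42, [174.0, 184.0, 5.0, 13.0])]
stop [(0.73, [237.0, 171.0, 26.0, 15.0])]
tape_roll [(0.92, [305.0, 184.0, 35.0, 28.0])]
tape_measure [(0.76, [130.0, 154.0, 23.0, 24.0]), (0.32, [379.0, 319.0, 32.0, 45.0])]
cleaner [(0.76, [378.0, 318.0, 34.0, 47.0])]
screwdriver [(0.64, [177.0, 132.0, 32.0, 28.0])]
```

```bash
python3 - <<'E'
import cv2
a=cv2.imread("pics/scene0.png")[120:310,100:490]; cv2.imwrite("pics/c1.png",cv2.resize(a,None,fx=2,fy=2,interpolation=cv2.INTER_CUBIC))
a=cv2.imread("pics/side0.png")[120:390,120:430]; cv2.imwrite("pics/c2.png",cv2.resize(a,None,fx=2,fy=2,interpolation=cv2.INTER_CUBIC))
E
```

```text
(no output)
```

View pics/c1.png

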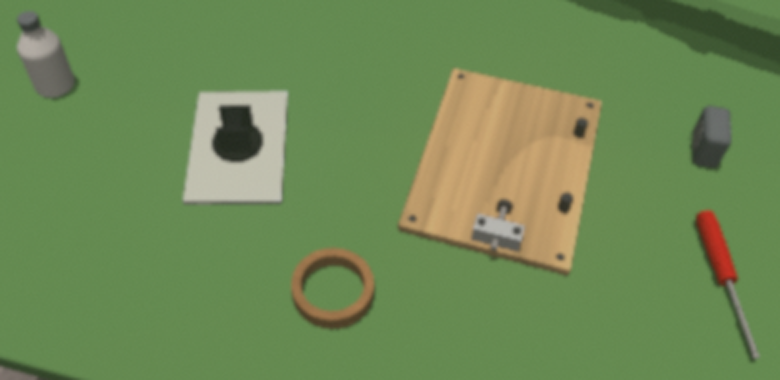

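View pics/c2.png

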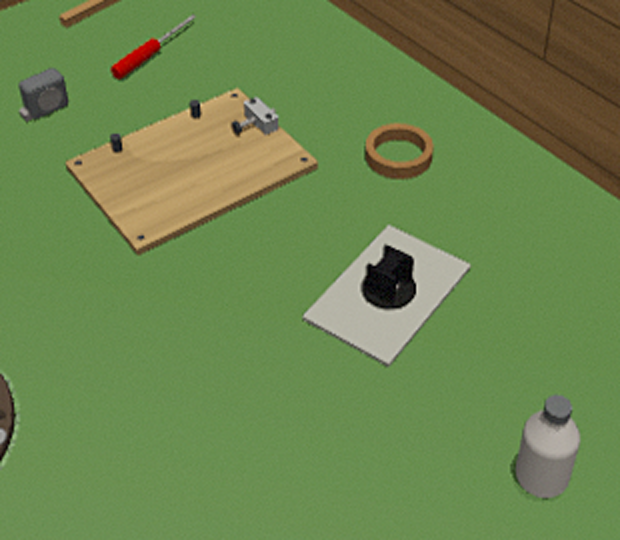

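```bash
cat > h.py <<'E'
import numpy as np, cv2
from scipy.spatial.transform import Rotation as R
from scipy.optimize import least_squares
CAM={"scene":(402.4637,275.1958,207.9147,[1.6034,2.1077,-.7336],[.1747,-.4398,1.4418]),
"side":(533.3456,280.6937,204.1630,[2.1922,-.7665,.333],[-.4803,.3072,1.2305])}
def proj(n,P):
    f,cx,cy,r,t=CAM[n]; p=R.from_rotvec(r).apply(P)+t
    return p[:,:2]/p[:,2:]*f+[cx,cy]
def place(q,L,z0=0):
    c,s=np.cos(q[2]),np.sin(q[2]); L=np.asarray(L,float)
    return np.c_[q[0]+c*L[:,0]-s*L[:,1],q[1]+s*L[:,0]+c*L[:,1],L[:,2]+z0]
E
python3 - <<'E'
from h import *
def fit(L,sc,si,q0):
    sc=np.array(sc)/2+[100,120]-.25; si=np.array(si)/2+[120,120]-.25
    f=lambda q:np.r_[proj("scene",place(q,L))-sc,proj("side",place(q,L))-si].ravel()
    best=min((least_squares(f,[q0[0],q0[1],a]) for a in np.arange(-3,3.2,.8)),key=lambda r:r.cost)
    print(best.x,np.round(best.fun.reshape(-1,2),1).tolist()); return best.x
J=[[-.15,.11,.015],[.15,.11,.015],[.15,-.11,.015],[-.15,-.11,.015]]
j=fit(J,[(601,100),(571,267),(401,227),(455,69)],[(67,163),(239,90),(317,161),(138,245)],[.5,0])
P=[[-.1,.065,.008],[.1,.065,.008],[.1,-.065,.008],[-.1,-.065,.008]]
# long axis down in scene; right side +y
fit(P,[(288,91),(281,200),(183,200),(199,92)],[(304,318),(390,226),(470,266),(389,360)],[.5,.3])
for x in (-.0,): 
  pts=[[-.075,.087,.041],[.06,.087,.041],[.132,.014,.041],[.12-.012,.014,.027],[.12-.038,.014,.027]]
  for n,o in(("scene",(100,120)),("side",(120,120))): print(np.round((proj(n,place(j,pts))-o)*2))
# roll
for n,(u,v) in (("scene",(266,265)),("side",(322,197))):
  g=least_squares(lambda q:(proj(n,np.array([[q[0],q[1],.012]]))-[u,v]).ravel(),[.5,.2]).x; print("roll",g)
E
```

```text
[ 0.51192745  0.18114289 -0.03871962] [[0.4, 0.2], [0.3, 1.8], [-1.2, -0.6], [-1.0, -0.4], [-1.3, -0.8], [-1.1, -1.5], [0.6, -0.4], [-0.4, 1.7]]
[ 0.57612677 -0.18510594  0.2796625 ] [[-0.5, 0.1], [-0.1, 0.2], [-0.3, 0.6], [-0.1, 0.0], [-0.8, -1.0], [-0.8, -0.5], [0.5, -0.6], [-0.2, 1.8]]
[[582. 121.]
 [568. 197.]
 [500. 227.]
 [502. 218.]
 [506. 202.]]
[[115. 136.]
 [194. 102.]
 [260. 108.]
 [247. 121.]
 [232. 128.]]
roll [0.76902244 0.01009315]
roll [ 0.76669034 -0.00150642]
```

move_arm:
  series:
    - [1.6, -3.3, 0, 0, 0, 1.5]
    - [1.6, -3.3, 0, 0, 0, 1.5]
    - [1.6, -3.3, 0, 0, 0, 1.5]
    - [1.6, -3.3, 0, 0, 0, 1.5]
    - [1.6, -3.3, 0, 0, 0, 1.5]
    - [1.6, -3.3, 0, 0, 0, 1.5]
    - [1.6, -3.3, 0, 0, 0, 1.5]
    - [1.6, -3.3, 0, 0, 0, 1.5]
  grip: 1

```text
clock: 1.8
position: [0.3244, 0.3282, 0.246]
ee_rot: [0.17, 3.137, 0.001]
force: [-0.1, 0.1, 0.6]
width: 1.0
```

move_arm:
  series:
    - [1.6, -3.3, 0, 0, 0, 1.5]
    - [1.6, -3.3, 0, 0, 0, 1.5]
    - [1.6, -3.3, 0, 0, 0, 1.5]
    - [1.6, -3.3, 0, 0, 0, 1.5]
    - [1.6, -3.3, 0, 0, 0, 1.5]
    - [1.6, -3.3, 0, 0, 0, 1.5]
    - [1.6, -3.3, 0, 0, 0, 1.5]
    - [1.6, -3.3, 0, 0, 0, 1.5]

```text
clock: 2.6
position: [0.4525, 0.0641, 0.2461]
ee_rot: [-0.159, 3.137, 0.001]
force: [1.3, 0.3, 0.0]
width: 0.999
```

move_arm:
  series:
    - [1.6, -3.3, 0, 0, 0, 1.5]
    - [1.6, -3.3, 0, 0, 0, 1.5]
    - [1.6, -3.3, 0, 0, 0, 1.5]
    - [1.6, -3.3, 0, 0, 0, 1.5]
    - [1.6, -3.3, 0, 0, 0, 1.5]
    - [1.6, -3.3, 0, 0, 0, 1.5]
    - [1.6, -3.3, 0, 0, 0, 1.5]
    - [0, 0, 0, 0, 0, 0]

```text
clock: 3.4
position: [0.5647, -0.1711, 0.2458]
ee_rot: [-0.436, 3.111, -0.005]
force: [-0.4, -0.0, -0.6]
width: 1.002
```

```bash
cat >> h.py <<'E'
def wrist(name):
    from cell import monitor, imaging
    s=monitor.observe(); i=imaging.get_image("wrist")
    cv2.imwrite(f"pics/{name}.png",i["color"][:,:,::-1])
    T=np.eye(4); T[:3,:3]=R.from_rotvec(s["ee_rot"]).as_matrix(); T[:3,3]=s["position"]
    M=T@np.array(i["mount"]); return s,i,M
def ray(i,M,uv,z):
    d=M[:3,:3]@[(uv[0]-i["cx"])/i["fx"],(uv[1]-i["cy"])/i["fy"],1]; return M[:3,3]+d*(z-M[2,3])/d[2]
E
python3 - <<'E'
from h import *
from cell import outline_of
s,i,M=wrist("w1"); print(M.round(3),i["fx"],s["position"],s["ee_rot"])
def quad(m,z,w,h):
    c=max(cv2.findContours(m.astype(np.uint8),0,2)[0],key=cv2.contourArea)
    p=np.array([ray(i,M,q[0].astype(float),z)[:2] for q in c]); return cv2.minAreaRect((p*1000).astype(np.float32))
for t in ("pane","knob"):
    for d in outline_of("wrist",t)[:2]: print(t,d["p"],d["rect"],quad(d["mask"],.008,1,1))
E
```

```text
[[-0.274  0.916  0.294  0.486]
 [ 0.962  0.262  0.079 -0.194]
 [-0.004  0.304 -0.953  0.384]
 [ 0.     0.     0.     1.   ]] 318.98486967041663 [ 0.56469529 -0.17107454  0.24579636] [-0.43555731  3.1108198  -0.00544142]
pane 0.69 [213.9, 99.3, 114.3, 160.1] ((577.0931396484375, -185.91122436523438), (199.9224395751953, 130.91958618164062), 16.052642822265625)
knob 0.72 [1.2, 45.8, 38.9, 57.1] ((535.2842407226562, -483.0252685546875), (62.455787658691406, 40.649227142333984), 0.7501360774040222)
knob 0.62 [210.1, 97.5, 118.3, 163.7] ((576.7874755859375, -186.45077514648438), (200.95339965820312, 131.954345703125), 15.910945892333984)
```

View pics/w1.png

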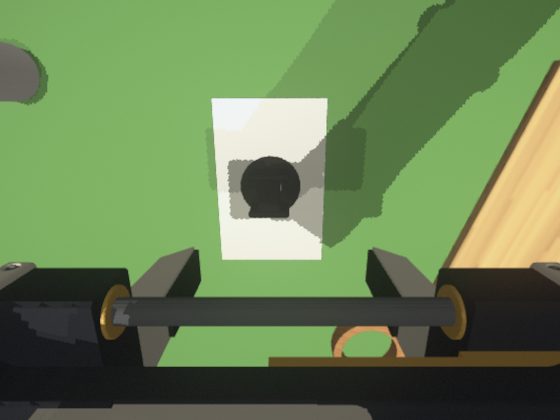

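move_arm:
  series:
    - [0.6, -0.75, -3, 0, 0, 0]
    - [0.6, -0.75, -3, 0, 0, 0]
    - [0, 0, -3.5, 0, 0, 0]
    - [0, 0, -3.5, 0, 0, 0]
    - [0, 0, -3, 0, 0, 0]
    - [0, 0, -2.5, 0, 0, 0]
    - [0, 0, -1.7, 0, 0, 0]
    - [0, 0, 0, 0, 0, 0]

```text
clock: 4.35
position: [0.5743, -0.1781, 0.0417]
ee_rot: [0.446, -3.106, -0.004]
force: [-0.2, -0.2, -0.1]
width: 1.002
```

move_arm:
  series:
    - [0, 0, 0, 0, 0, 0]
    - [0, 0, 0, 0, 0, 0]
    - [0, 0, 0, 0, 0, 0]
    - [0, 0, 0, 0, 0, 0]
    - [0, 0, 0, 0, 0, 0]
    - [0, 0, 0, 0, 0, 0]
    - [0, 0, 0, 0, 0, 0]
    - [0, 0, 0, 0, 0, 0]
  grip: 0.1
  force: 45

```text
clock: 5.15
position: [0.5759, -0.1805, 0.0437]
ee_rot: [0.443, -3.11, -0.0]
force: [0.2, 1.1, -0.7]
width: 0.35
```

move_arm:
  series:
    - [0, 0, 0, 0, 0, 0]
    - [0, 0, 0, 0, 0, 0]
    - [0, 0, 0, 0, 0, 0]
    - [0, 0, 0, 0, 0, 0]

```text
clock: 5.55
position: [0.5759, -0.181, 0.0437]
ee_rot: [-0.443, 3.11, -0.001]
force: [0.7, -3.5, -1.7]
width: 0.26
```

```bash
python3 - <<'E'
from cell import monitor
s=monitor.observe(); print({k:s[k].round(4).tolist() for k in("position","ee_rot","force","ft_torque","joints")},s["width"],s["clock"])
E
```

```text
{'position': [0.5759, -0.181, 0.0437], 'ee_rot': [-0.4427, 3.1102, -0.0008], 'force': [0.7374, -3.4631, -1.6641], 'ft_torque': [-0.6187, -0.2371, 0.0364], 'joints': [0.0057, 0.6431, 0.308, 1.8384, -0.2843, 0.7029, 2.3278]} 0.260272507312307 5.55
```

move_arm:
  series:
    - [0, 0, 0.5, 0, 0, 0]
    - [0, 0, 1, 0, 0, 0]
    - [0, 0, 2, 0, 0, 0]
    - [0, 0, 3, 0, 0, 0]
    - [0, 0, 3, 0, 0, 0]
    - [0, 0, 3, 0, 0, 0]
    - [0, 0, 3, 0, 0, 0]
    - [0, 0, 0, 0, 0, 0]

```text
clock: 6.35
position: [0.5777, -0.1808, 0.2032]
ee_rot: [-0.443, 3.104, -0.003]
force: [0.4, -0.8, -7.4]
width: 0.26
```

move_arm:
  series:
    - [-0.5, 1.1, 0, 0, 0, -0.6]
    - [-1, 2.3, 0, 0, 0, -1.2]
    - [-1, 2.3, 0, 0, 0, -1.2]
    - [-1, 2.3, 0, 0, 0, -1.2]
    - [-1, 2.3, 0, 0, 0, -1.2]
    - [-1, 2.3, 0, 0, 0, -1.2]
    - [-1, 2.3, 0, 0, 0, -1.2]
    - [-1, 2.3, 0, 0, 0, -1.2]

```text
clock: 7.15
position: [0.4985, -0.0067, 0.197]
ee_rot: [0.197, -3.132, -0.001]
force: [-0.0, 0.5, -7.0]
width: 0.257
```

move_arm:
  series:
    - [-1, 2.3, 0, 0, 0, -1.2]
    - [-1, 2.3, 0, 0, 0, -1.2]
    - [-1, 2.3, 0, 0, 0, -1.2]
    - [-1, 2.3, 0, 0, 0, -1.2]
    - [-1, 2.3, 0, 0, 0, -1.2]
    - [-1, 2.3, 0, 0, 0, -1.2]
    - [-1, 2.3, 0, 0, 0, -1.2]
    - [-1, 2.3, 0, 0, 0, -1.0]

```text
clock: 7.95
position: [0.4184, 0.1763, 0.1972]
ee_rot: [-0.06, -3.138, 0.002]
force: [0.3, 0.7, -7.9]
width: 0.264
```

move_arm:
  series:
    - [0, 0, 0, 0, 0, 0]
    - [0, 0, 0, 0, 0, 0]
    - [0, 0, 0, 0, 0, 0]

```text
clock: 8.25
position: [0.4202, 0.1747, 0.1979]
ee_rot: [-0.06, -3.14, 0.002]
force: [0.1, -0.3, -6.9]
width: 0.262
```

```bash
python3 - <<'E'
from h import *
from cell import outline_of
s,i,M=wrist("w2"); print(M.round(3).tolist(),s["position"],s["ee_rot"],s["force"],s["ft_torque"],s["width"])
np.savez("w2.npz",M=M,K=[i["fx"],i["fy"],i["cx"],i["cy"]])
for t in ("pane","jig","dowel_a","stop"):
    for d in outline_of("wrist",t)[:2]: print(t,d["p"],d["rect"])
E
```

```text
[[0.039, 0.952, 0.303, 0.339], [0.999, -0.037, -0.014, 0.177], [-0.002, 0.303, -0.953, 0.337], [0.0, 0.0, 0.0, 1.0]] [0.42016825 0.17474102 0.19794788] [-5.99656732e-02 -3.13952817e+00  1.78516383e-03] [ 0.08466391 -0.33083389 -6.85422632] [-0.00368495 -0.06059725  0.01329188] 0.26172990311067396
pane 0.6 [153.6, 71.2, 259.0, 286.0]
```

View pics/w2.png

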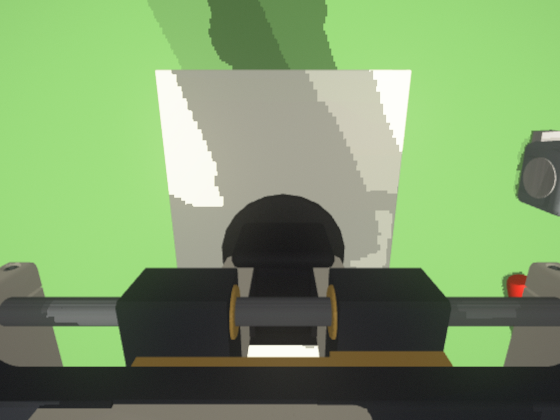

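move_arm:
  series:
    - [1, 0.05, 0, 0, 0, 0]
    - [1.6, 0.1, -1, 0, 0, 0]
    - [1.6, 0.1, -2, 0, 0, 0]
    - [1.4, 0.1, -2, 0, 0, 0]
    - [0.6, 0, -2.5, 0, 0, 0]
    - [0, 0, -2.5, 0, 0, 0]
    - [0, 0, -1.8, 0, 0, 0]
    - [0, 0, 0, 0, 0, 0]

```text
clock: 9.3
position: [0.4823, 0.1782, 0.0785]
ee_rot: [-0.06, -3.138, 0.003]
force: [-1.3, -0.1, -6.3]
width: 0.26
```

move_arm:
  series:
    - [0, 0, 0, 0, 0, 0]
    - [0, 0, 0, 0, 0, 0]

```text
clock: 9.5
position: [0.4841, 0.1793, 0.0818]
ee_rot: [0.06, 3.139, 0.001]
force: [0.2, 0.7, -7.1]
width: 0.257
```

```bash
python3 - <<'E'
from h import *
from cell import outline_of
d=np.load("w2.npz"); i=dict(zip(["fx","fy","cx","cy"],d["K"]))
a,b=[ray(i,d["M"],u,.1622) for u in((156,70),(411,70))]; print("w2 front corners",a,b)
s,i,M=wrist("w3"); print(s["position"],s["ee_rot"],s["force"],s["ft_torque"])
np.savez("w3.npz",M=M,K=[i["fx"],i["fy"],i["cx"],i["cy"]])
for t in ("pane","jig","dowel_a","stop"):
    for d in outline_of("wrist",t)[:2]: print(t,d["p"],d["rect"])
E
```

```text
w2 front corners [0.31792846 0.1134238  0.1622    ] [0.32297364 0.24185846 0.1622    ]
[0.4840606  0.17928715 0.08178313] [5.97518817e-02 3.13921207e+00 1.39985833e-03] [ 0.17209783  0.65899687 -7.10635293] [ 0.06995239 -0.0340831   0.00712555]
pane 0.91 [157.1, 71.2, 253.8, 289.8]
jig 0.84 [96.9, 31.6, 380.9, 248.1]
jig 0.37 [411.2, 154.3, 41.4, 32.3]
dowel_a 0.82 [409.0, 151.7, 43.7, 31.5]
```

View pics/w3.png

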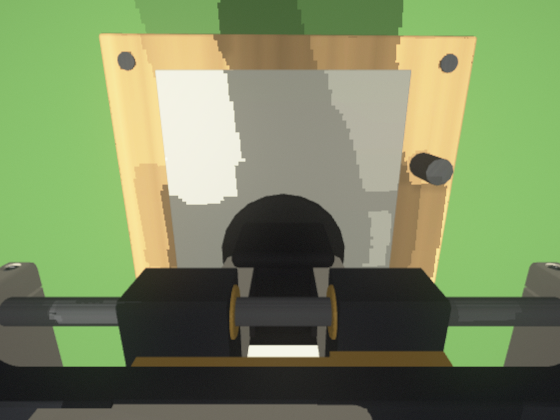

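```bash
python3 - <<'E'
from h import *
d=np.load("w3.npz"); M=d["M"]; i=dict(zip(["fx","fy","cx","cy"],d["K"])); j=[.51193,.18114,-.03872]
img=cv2.imread("pics/w3.png"); hsv=cv2.cvtColor(img,cv2.COLOR_BGR2HSV)
# board edge columns on rows (green -> wood) and top edge rows
g=(hsv[:,:,0]>38)&(hsv[:,:,0]<85)&(hsv[:,:,1]>80)
L=[];Rr=[]
for v in range(60,255,6):
    l=np.where(g[v,:160])[0].max(); r=450-20+np.where(g[v,430:])[0].min()+20-20
    r=430+np.where(g[v,430:])[0].min()
    L.append(ray(i,M,(l+.5,v),.015)); Rr.append(ray(i,M,(r-.5,v),.015))
T=[ray(i,M,(u,np.where(g[:60,u])[0].max()+.5),.015) for u in range(115,465,8)]
def line(p,n):
    p=np.array(p)[:,:2]; vx,vy,x,y=cv2.fitLine(p.astype(np.float32),cv2.DIST_HUBER,0,.001,.001).ravel(); print(n,"ang",np.degrees(np.arctan(vy/vx)),"pt",x,y, "res",np.abs((p-[x,y])@[-vy,vx]).max())
    return np.array([x,y])
def J(p): c,s=np.cos(j[2]),np.sin(j[2]); q=np.array(p)[:2]-j[:2]; return np.array([c*q[0]+s*q[1],-s*q[0]+c*q[1]])
for p,n in((L,"-y edge"),(Rr,"+y edge"),(T,"-x edge")): print(J(line(p,n)))
print("dowel top",J(ray(i,M,(438,171),.041)))
a,b=[ray(i,M,u,.046) for u in((157,70),(410.5,70))]; print("pane end jig",J(a),J(b))
E
```

```text
-y edge ang -2.5335171 pt 0.43001786 0.07328626 res 0.0003578425098830581
[-0.07767569 -0.11094375]
+y edge ang -2.2594693 pt 0.4329636 0.2915641 res 0.000701946875744267
[-0.08318176  0.10728453]
-x edge ang 87.32824 pt 0.3619893 0.17653139 res 0.0003098561774844095
[-0.14964993 -0.01040941]
dowel top [-0.07497718  0.08406791]
pane end jig [-0.12739832 -0.06743879] [-0.12737357  0.06012444]
```

move_arm:
  series:
    - [0, 0, -0.7, 0, 0, -0.2]
    - [0, 0, -0.7, 0, 0, 0]
    - [0, 0, -0.4, 0, 0, 0]
    - [0, 0, -0.2, 0, 0, 0]
    - [0, 0, 0, 0, 0, 0]
    - [0, 0, 0, 0, 0, 0]

```text
clock: 10.35
position: [0.483, 0.1789, 0.0607]
ee_rot: [-0.065, -3.141, 0.0]
force: [-0.5, -0.9, -7.3]
width: 0.26
```

move_arm:
  series:
    - [0, 0, -0.1, 0, 0, 0]
    - [0, 0, -0.1, 0, 0, 0]
    - [0, 0, -0.1, 0, 0, 0]
    - [0, 0, 0, 0, 0, 0]
    - [0, 0, 0, 0, 0, 0]

```text
clock: 10.85
position: [0.4831, 0.1791, 0.0587]
ee_rot: [0.065, 3.141, 0.001]
force: [-4.4, -0.9, 6.7]
width: 0.26
```

move_arm:
  series:
    - [0, 0, 0.05, 0, 0, 0]
    - [0, 0.1, 0, 0, 0, 0]
    - [0, 0.2, 0, 0, 0, 0]
    - [0.02, 0.2, 0, 0, 0, 0]
    - [0.01, 0.2, 0, 0, 0, 0]
    - [0.01, 0.2, 0, 0, 0, 0]
    - [0, 0, 0, 0, 0, 0]

```text
clock: 11.55
position: [0.4841, 0.1873, 0.0587]
ee_rot: [0.067, 3.14, -0.001]
force: [-0.3, -4.8, 5.2]
width: 0.263
```

```bash
cat > st.py <<'E'
from cell import monitor
import numpy as np
s=monitor.observe(); print({k:np.round(s[k],4).tolist() for k in("clock","position","ee_rot","force","ft_torque")})
E
python3 st.py
```

```text
{'clock': 11.55, 'position': [0.4841, 0.1873, 0.0587], 'ee_rot': [0.0666, 3.1397, -0.0006], 'force': [-0.3493, -4.8, 5.152], 'ft_torque': [-0.9109, 0.2171, -0.043]}
```

move_arm:
  series:
    - [0, 0.1, 0.05, 0, 0, 0]
    - [0, 0.1, 0.0, 0, 0, 0]
    - [0.01, 0.1, 0, 0, 0, 0]
    - [0, 0.1, 0, 0, 0, 0]
    - [0, 0, 0, 0, 0, 0]

```text
clock: 12.05
position: [0.4834, 0.1923, 0.0587]
ee_rot: [0.065, 3.141, 0.0]
force: [0.1, -1.5, -2.4]
width: 0.255
```

```bash
python3 st.py
```

```text
{'clock': 12.05, 'position': [0.4834, 0.1923, 0.0587], 'ee_rot': [0.0645, 3.1409, 0.0002], 'force': [0.1124, -1.5274, -2.3847], 'ft_torque': [-0.5165, -0.0198, -0.0482]}
```

move_arm:
  series:
    - [0, 0.05, 0, 0, 0, 0]
    - [0, 0.05, 0, 0, 0, 0]
    - [0, 0, 0, 0, 0, 0]

```text
clock: 12.35
position: [0.4834, 0.1931, 0.0587]
ee_rot: [-0.065, -3.141, -0.0]
force: [0.6, -1.7, -2.6]
width: 0.259
```

move_arm:
  series:
    - [0, 0.03, 0, 0, 0, 0]
    - [0, 0.03, 0, 0, 0, 0]
    - [0, 0, 0, 0, 0, 0]

```text
clock: 12.65
position: [0.4834, 0.1937, 0.0587]
ee_rot: [-0.065, -3.141, -0.0]
force: [0.5, -1.1, -2.8]
width: 0.258
```

move_arm:
  series:
    - [0, 0.03, 0, 0, 0, 0]
    - [0, 0.02, 0, 0, 0, 0]
    - [0, 0, 0, 0, 0, 0]

```text
clock: 12.95
position: [0.4834, 0.1943, 0.0587]
ee_rot: [-0.065, -3.141, -0.0]
force: [-1.2, -2.0, -3.9]
width: 0.257
```

move_arm:
  series:
    - [0, 0.02, 0, 0, 0, 0]
    - [0, 0.02, 0, 0, 0, 0]
    - [0, 0, 0, 0, 0, 0]

```text
clock: 13.25
position: [0.4833, 0.1946, 0.0587]
ee_rot: [-0.065, -3.141, -0.0]
force: [-0.2, -0.3, -3.3]
width: 0.254
```

move_arm:
  series:
    - [0, 0.02, 0, 0, 0, 0]
    - [0, 0.02, 0, 0, 0, 0]
    - [0, 0, 0, 0, 0, 0]

```text
clock: 13.55
position: [0.4834, 0.195, 0.0587]
ee_rot: [-0.065, -3.141, -0.0]
force: [-0.2, -1.4, -4.2]
width: 0.258
```

move_arm:
  series:
    - [0, 0.02, 0, 0, 0, 0]
    - [0, 0.02, 0, 0, 0, 0]
    - [0, 0, 0, 0, 0, 0]

```text
clock: 13.85
position: [0.4834, 0.1953, 0.0587]
ee_rot: [-0.065, -3.141, 0.0]
force: [-0.2, -1.3, -4.4]
width: 0.259
```

move_arm:
  series:
    - [0, 0.02, 0, 0, 0, 0]
    - [0, 0.02, 0, 0, 0, 0]
    - [0, 0, 0, 0, 0, 0]

```text
clock: 14.15
position: [0.4833, 0.1955, 0.0587]
ee_rot: [-0.065, -3.141, 0.0]
force: [-1.5, -3.1, -3.3]
width: 0.257
```

Contact beginning, perhaps.

```bash
python3 st.py
```

```text
{'clock': 14.15, 'position': [0.4833, 0.1955, 0.0587], 'ee_rot': [-0.0655, -3.1406, 0.0004], 'force': [-1.5109, -3.0859, -3.3074], 'ft_torque': [-0.5757, 0.0867, -0.0931]}
```

move_arm:
  series:
    - [0, 0.02, 0, 0, 0, 0]
    - [0, 0, 0, 0, 0, 0]

```text
clock: 14.35
position: [0.4833, 0.1955, 0.0587]
ee_rot: [-0.066, -3.141, 0.001]
force: [-1.1, -4.8, -2.6]
width: 0.254
```

```bash
python3 st.py
```

```text
{'clock': 14.35, 'position': [0.4833, 0.1955, 0.0587], 'ee_rot': [-0.0656, -3.1406, 0.0006], 'force': [-1.0862, -4.8307, -2.557], 'ft_torque': [-0.7925, 0.1487, -0.1366]}
```

move_arm:
  series:
    - [0, 0.02, 0, 0, 0, 0]
    - [0, 0.01, 0, 0, 0, 0]
    - [0, 0, 0, 0, 0, 0]

```text
clock: 14.65
position: [0.4833, 0.1956, 0.0587]
ee_rot: [-0.066, -3.141, 0.001]
force: [-1.4, -5.6, -2.4]
width: 0.259
```

```bash
python3 st.py
```

```text
{'clock': 14.65, 'position': [0.4833, 0.1956, 0.0587], 'ee_rot': [-0.0659, -3.1405, 0.0009], 'force': [-1.3925, -5.6283, -2.4146], 'ft_torque': [-1.0579, 0.1787, -0.275]}
```

move_arm:
  series:
    - [0, 0, 0, 0, 0, -0.1]
    - [0, 0, 0, 0, 0, -0.1]
    - [0, 0, 0, 0, 0, 0]

```text
clock: 14.95
position: [0.4832, 0.1956, 0.0587]
ee_rot: [-0.071, -3.14, 0.001]
force: [-1.9, -5.2, -2.1]
width: 0.255
```

```bash
python3 st.py
```

```text
{'clock': 14.95, 'position': [0.4832, 0.1956, 0.0587], 'ee_rot': [-0.0707, -3.1404, 0.001], 'force': [-1.9238, -5.2105, -2.0778], 'ft_torque': [-1.0618, 0.2665, 0.0278]}
```

move_arm:
  series:
    - [0, 0.01, 0, 0, 0, 0.06]
    - [0, 0.01, 0, 0, 0, 0]
    - [0, 0.01, 0, 0, 0, 0]
    - [0, 0, 0, 0, 0, 0]

```text
clock: 15.35
position: [0.4832, 0.1957, 0.0587]
ee_rot: [-0.07, -3.14, 0.001]
force: [-1.2, -6.1, -1.3]
width: 0.258
```

```bash
python3 st.py
```

```text
{'clock': 15.35, 'position': [0.4832, 0.1957, 0.0587], 'ee_rot': [-0.0695, -3.1403, 0.0014], 'force': [-1.1962, -6.1152, -1.2879], 'ft_torque': [-1.2131, 0.2028, -0.0406]}
```

move_arm:
  series:
    - [0, 0.01, 0, 0, 0, 0]
    - [0, 0.01, 0, 0, 0, 0]
    - [0, 0.01, 0, 0, 0, 0]
    - [0, 0, 0, 0, 0, 0]
    - [0, 0, 0, 0, 0, 0]

```text
clock: 15.85
position: [0.4832, 0.1957, 0.0587]
ee_rot: [-0.07, -3.14, 0.002]
force: [-1.2, -7.6, 0.3]
width: 0.263
```

```bash
python3 st.py
```

```text
{'clock': 15.85, 'position': [0.4832, 0.1957, 0.0587], 'ee_rot': [-0.0699, -3.1403, 0.0018], 'force': [-1.1529, -7.6496, 0.2548], 'ft_torque': [-1.4629, 0.1992, -0.0413]}
```

move_arm:
  series:
    - [0.05, 0, 0, 0, 0, 0]
    - [0.1, -0.005, 0, 0, 0, 0]
    - [0.1, -0.005, 0, 0, 0, 0]
    - [0.1, -0.005, 0, 0, 0, 0]
    - [0.1, -0.005, 0, 0, 0, 0]
    - [0.05, 0, 0, 0, 0, 0]
    - [0, 0, 0, 0, 0, 0]

```text
clock: 16.55
position: [0.4861, 0.1955, 0.0587]
ee_rot: [-0.069, -3.137, 0.002]
force: [-9.7, -8.6, 8.1]
width: 0.258
```

```bash
python3 st.py
```

```text
{'clock': 16.55, 'position': [0.4861, 0.1955, 0.0587], 'ee_rot': [-0.0688, -3.1366, 0.0024], 'force': [-9.7418, -8.5747, 8.0522], 'ft_torque': [-1.2258, 1.4659, -0.0102]}
```

move_arm:
  series:
    - [0, 0, 0.03, 0, 0, 0]
    - [0, 0, 0.03, 0, 0, 0]
    - [0, 0, 0.02, 0, 0, 0]
    - [0, 0, 0, 0, 0, 0]

```text
clock: 16.95
position: [0.4869, 0.1956, 0.059]
ee_rot: [-0.069, -3.138, 0.003]
force: [-4.3, -4.8, -3.2]
width: 0.257
```

```bash
python3 st.py
```

```text
{'clock': 16.95, 'position': [0.4869, 0.1956, 0.059], 'ee_rot': [-0.069, -3.138, 0.0026], 'force': [-4.3341, -4.817, -3.2473], 'ft_torque': [-1.3254, 0.7235, -0.005]}
```

move_arm:
  series:
    - [0.05, 0.01, 0, 0, 0, 0]
    - [0.05, 0.01, 0, 0, 0, 0]
    - [0.05, 0, 0, 0, 0, 0]
    - [0.05, 0, 0, 0, 0, 0]
    - [0, 0, 0, 0, 0, 0]

```text
clock: 17.45
position: [0.4886, 0.1955, 0.059]
ee_rot: [-0.069, -3.137, 0.003]
force: [-5.6, -6.8, -1.4]
width: 0.257
```

```bash
python3 st.py
```

```text
{'clock': 17.45, 'position': [0.4886, 0.1955, 0.059], 'ee_rot': [-0.069, -3.1373, 0.0032], 'force': [-5.5872, -6.818, -1.4414], 'ft_torque': [-1.4924, 0.8488, -0.0229]}
```

move_arm:
  series:
    - [0.05, 0, 0, 0, 0, 0]
    - [0.05, -0.005, 0, 0, 0, 0]
    - [0.05, 0, 0, 0, 0, 0]
    - [0.05, -0.005, 0, 0, 0, 0]
    - [0.05, 0, 0, 0, 0, 0]
    - [0.05, 0, 0, 0, 0, 0]

```text
clock: 18.05
position: [0.4915, 0.1953, 0.059]
ee_rot: [-0.069, -3.137, 0.003]
force: [-6.3, -7.1, -1.3]
width: 0.256
```

```bash
python3 st.py
```

```text
{'clock': 18.05, 'position': [0.4915, 0.1953, 0.059], 'ee_rot': [-0.0691, -3.1371, 0.0033], 'force': [-6.3158, -7.0631, -1.2744], 'ft_torque': [-1.4732, 0.8767, 0.0359]}
```

move_arm:
  series:
    - [0.04, 0, 0.02, 0, 0, 0.03]
    - [0.04, 0, 0, 0, 0, 0]
    - [0.04, -0.005, 0, 0, 0, 0]
    - [0.04, 0, 0, 0, 0, 0]
    - [0.04, 0, 0, 0, 0, 0]

```text
clock: 18.55
position: [0.4936, 0.1952, 0.0591]
ee_rot: [-0.069, -3.137, 0.003]
force: [-5.4, -7.2, -3.2]
width: 0.261
```

```bash
python3 st.py
```

```text
{'clock': 18.55, 'position': [0.4936, 0.1952, 0.0591], 'ee_rot': [-0.0685, -3.1373, 0.0034], 'force': [-5.405, -7.2006, -3.2067], 'ft_torque': [-1.5645, 0.9026, -0.0368]}
```

move_arm:
  series:
    - [0.04, 0, 0, 0, 0, 0]
    - [0.04, -0.005, 0, 0, 0, 0]
    - [0.04, 0, 0, 0, 0, 0]
    - [0.04, -0.005, 0, 0, 0, 0]
    - [0.04, 0, 0, 0, 0, 0]

```text
clock: 19.05
position: [0.4956, 0.1952, 0.0591]
ee_rot: [-0.068, -3.137, 0.003]
force: [-3.9, -7.4, -3.9]
width: 0.257
```

move_arm:
  series:
    - [0.03, 0, 0, 0, 0, 0]
    - [0.03, 0, 0, 0, 0, 0]
    - [0, 0, 0, 0, 0, 0]

```text
clock: 19.35
position: [0.4963, 0.1952, 0.0591]
ee_rot: [-0.069, -3.137, 0.003]
force: [-5.5, -6.6, -4.3]
width: 0.263
```

```bash
python3 st.py
```

```text
{'clock': 19.35, 'position': [0.4963, 0.1952, 0.0591], 'ee_rot': [-0.0685, -3.1374, 0.0033], 'force': [-5.4523, -6.5578, -4.3008], 'ft_torque': [-1.5442, 0.8314, -0.0373]}
```

move_arm:
  series:
    - [0.04, 0, -0.01, 0, 0, 0]
    - [0.04, 0, 0, 0, 0, 0]
    - [0.04, 0, 0, 0, 0, 0]
    - [0.03, -0.005, 0, 0, 0, 0]

```text
clock: 19.75
position: [0.4971, 0.1951, 0.059]
ee_rot: [-0.068, -3.136, 0.004]
force: [-8.6, -7.2, 1.3]
width: 0.261
```

```bash
python3 st.py
```

```text
{'clock': 19.75, 'position': [0.4971, 0.1951, 0.059], 'ee_rot': [-0.0682, -3.1361, 0.0035], 'force': [-8.5733, -7.2184, 1.311], 'ft_torque': [-1.4343, 1.3475, -0.0614]}
```

move_arm:
  series:
    - [0.03, 0, 0.01, 0, 0, 0]
    - [0.02, 0, 0, 0, 0, 0]
    - [0, 0, 0, 0, 0, 0]

```text
clock: 20.05
position: [0.4971, 0.1951, 0.0591]
ee_rot: [-0.068, -3.135, 0.004]
force: [-10.4, -6.7, 0.2]
width: 0.259
```

```bash
python3 st.py
```

```text
{'clock': 20.05, 'position': [0.4971, 0.1951, 0.0591], 'ee_rot': [-0.068, -3.1354, 0.0036], 'force': [-10.387, -6.6844, 0.2399], 'ft_torque': [-1.4378, 1.461, -0.0771]}
```

move_arm:
  series:
    - [0.02, 0.01, 0, 0, 0, 0]
    - [0, 0, 0, 0, 0, 0]
    - [0, 0, 0, 0, 0, 0]
    - [0, 0, 0, 0, 0, 0]
    - [0, 0, 0, 0, 0, 0]

```text
clock: 20.55
position: [0.4971, 0.1951, 0.059]
ee_rot: [-0.068, -3.135, 0.004]
force: [-9.6, -7.4, 1.4]
width: 0.257
```

```bash
python3 st.py; python3 - <<'E'
from h import *
from cell import imaging
o=[]
for n,(u,v) in (("scene",(310,170)),("side",(170,150))):
    im=imaging.get_image(n)["color"][:,:,::-1]; cv2.imwrite(f"pics/{n}1.png",im); o.append(cv2.resize(im[v:v+110,u-20:u+110],None,fx=3,fy=3,interpolation=cv2.INTER_CUBIC))
cv2.imwrite("pics/c3.png",np.hstack(o))
E
```

```text
{'clock': 20.55, 'position': [0.4971, 0.1951, 0.059], 'ee_rot': [-0.0681, -3.135, 0.0039], 'force': [-9.6144, -7.382, 1.3663], 'ft_torque': [-1.4614, 1.5427, -0.0415]}
```

View pics/c3.png

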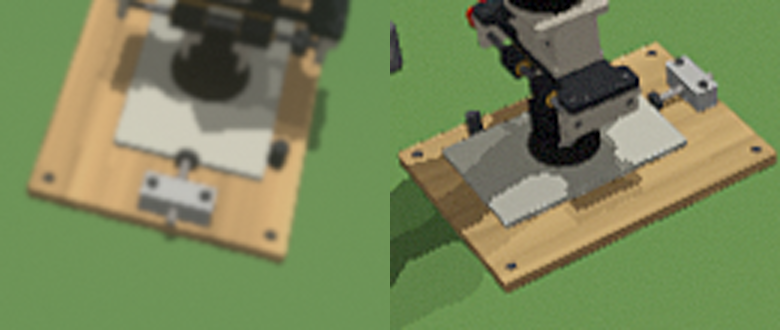

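move_arm:
  series:
    - [-0.03, -0.02, 0, 0, 0, 0]
    - [0, 0, 0, 0, 0, 0]
    - [0, 0, 0, 0, 0, 0]

```text
clock: 20.95
position: [0.4971, 0.1951, 0.0591]
ee_rot: [-0.068, -3.136, 0.003]
force: [-9.0, -7.2, 0.7]
width: 0.258
```

move_arm:
  series:
    - [0, 0, 0, 0, 0, 0]
    - [0, 0, 0, 0, 0, 0]
    - [0, 0, 0, 0, 0, 0]
    - [0, 0, 0, 0, 0, 0]
    - [0, 0, 0, 0, 0, 0]
    - [0, 0, 0, 0, 0, 0]
  grip: 0.6

```text
clock: 21.55
position: [0.5001, 0.1966, 0.0598]
ee_rot: [0.068, 3.141, 0.0]
force: [0.4, -0.0, -0.8]
width: 0.6
```

```bash
python3 st.py
```

```text
{'clock': 21.55, 'position': [0.5001, 0.1966, 0.0598], 'ee_rot': [0.0677, 3.1406, 0.0004], 'force': [0.4424, -0.0466, -0.7652], 'ft_torque': [0.0562, 0.0298, 0.0065]}
```

move_arm:
  series:
    - [0, 0, 0.5, 0, 0, 0]
    - [0, 0, 1, 0, 0, 0]
    - [0, 0, 2, 0, 0, 0]
    - [0, 0, 3, 0, 0, 0]
    - [0, 0, 4, 0, 0, 0]
    - [0, 0, 4, 0, 0, 0]
    - [0, 0, 4, 0, 0, 0]
    - [0, 0, 4, 0, 0, 0]

```text
clock: 22.35
position: [0.4996, 0.196, 0.2875]
ee_rot: [0.069, 3.14, 0.001]
force: [0.5, 0.1, -0.8]
width: 0.599
```

move_arm:
  series:
    - [3, 0, 0, 0, 0, 0]
    - [3, 0, 0, 0, 0, 0]
    - [3, 0, 0, 0, 0, 0]
    - [3, 0, 0, 0, 0, 0]
    - [2, 0, 0, 0, 0, 0]
    - [0, 0, 0, 0, 0, 0]
    - [0, 0, 0, 0, 0, 0]
    - [0, 0, 0, 0, 0, 0]

```text
clock: 23.15
position: [0.6391, 0.1965, 0.2853]
ee_rot: [-0.068, -3.141, -0.001]
force: [-0.4, -0.2, -0.8]
width: 0.6
```

```bash
python3 - <<'E'
from h import *
from cell import outline_of
s,i,M=wrist("w4"); print(s["position"],s["ee_rot"],s["width"])
np.savez("w4.npz",M=M,K=[i["fx"],i["fy"],i["cx"],i["cy"]])
for t,z in(("pane",.023),("jig",.015)):
  for d in outline_of("wrist",t)[:1]:
    c=max(cv2.findContours(d["mask"].astype(np.uint8),0,2)[0],key=cv2.contourArea)
    p=np.array([ray(i,M,q[0].astype(float),z)[:2] for q in c]); print(t,d["p"],d["rect"],cv2.minAreaRect((p*1000).astype(np.float32)))
E
```

```text
[0.63907429 0.19654155 0.28525563] [-6.75986691e-02 -3.14065275e+00 -6.45666611e-04] 0.6001206969884605
pane 0.85 [217.8, 0.8, 117.8, 141.8] ((521.73779296875, 192.1182861328125), (131.8084716796875, 152.3945770263672), 87.47716522216797)
jig 0.58 [165.7, 1.3, 201.3, 198.8] ((557.7318725585938, 176.40829467773438), (221.3333740234375, 230.14080810546875), 87.47716522216797)
```

View pics/w4.png

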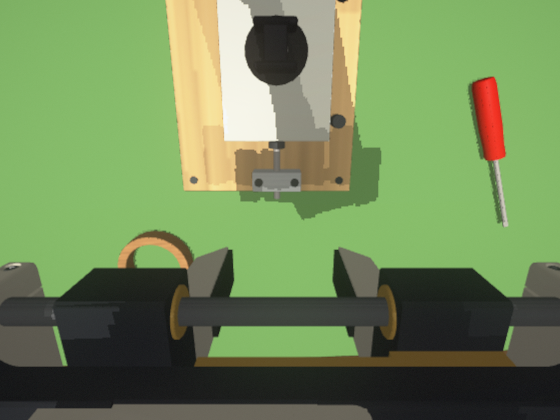

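```bash
python3 - <<'E'
import cv2
a=cv2.imread("pics/w4.png")[90:200,210:360]; cv2.imwrite("pics/c4.png",cv2.resize(a,None,fx=5,fy=5,interpolation=cv2.INTER_NEAREST))
E
```

```text
(no output)
```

View pics/c4.png

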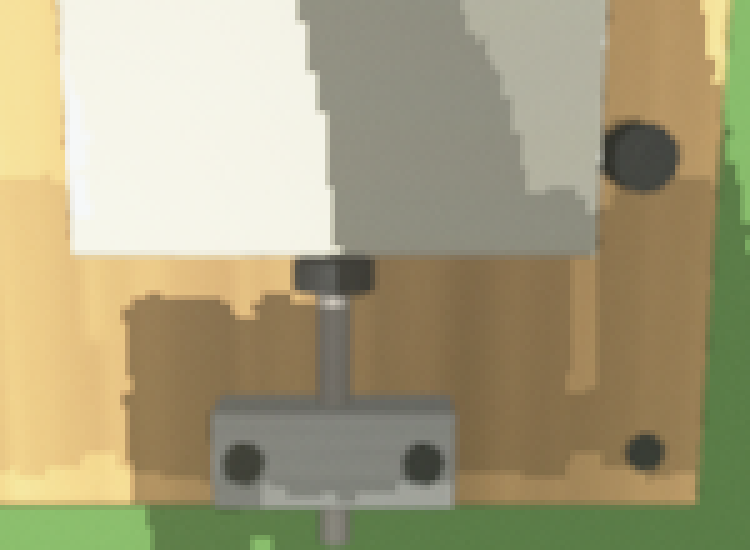

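The pane's short end touches the screw head (crop 335,255), and its long edge touches dowel_b (crop 602,155). There is no visible gap at either.

```bash
python3 -c "
from cell import workorder; print(workorder.sign_off())"
```

```text
the job is handed in; nothing more can be done
None
```

The pane is seated against both dowels and the buffer screw, released, and the job is handed in at about 23 s of the 61 s. The robot gives no verdict, so what follows rests on my own checks.

- **Lift and set-down:** I gripped the pane by the lifter's waist and set it on the board about 16 mm short of the dowels. The wrist force showed it pressed down on the board with about 14 N at that moment.
- **Dowels:** I pushed it to roughly 7.5 N and turned it slightly until the wrist torque showed both dowels loaded, about 2–4 N each by my estimate.
- **End stop:** I slid it along the dowels until x stopped moving at 0.4971 m. The force along x was then about 10 N, including up to about 6 N of sliding friction, so I put the stop at roughly 4–10 N. I held it there for more than 0.5 s.
- **Sliding friction:** The wrist force along x reached 9.7 N early in the slide. It fell when I raised the tool 0.8 mm, so I took it to be friction on the board, not contact with the stop.
- **Release:** After I opened the gripper and lifted away, the wrist picture showed no visible gap at the screw head or at dowel_b. The pane and the board came out at the same angle (87.5° each), with the pane's centre line at about y +14 mm on the jig.

I could not check two things fully. The force on each dowel and on the stop is worked out from the wrist readings, because there is no direct measurement. Dowel_a was at the edge of the last picture, so its contact rests on the torque reading and the matching angles. I kept clear of the other things on the bench and noticed no disturbance, but I did not re-measure their positions.

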